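# Fetch the tin from under the display riser with the reacher

## Task

A round brass tin has slid back under the low clear display riser on this market stall. Take the blue reacher by its upright grip and orange trigger, put its jaws into the gap, squeeze the trigger so that both jaws close on the tin, and, still gripping it, slide the tin out along the table onto the green mat. Let the trigger go so that the jaws open, leaving the tin standing on the mat and the reacher flat on the table; touch the tin only with the reacher, do not lift it clear of the table, and leave the other stock where it is.

Things in the scene. Friction and masses are not known exactly. Their poses are not given: they have to be found in the camera images.
- riser: low see-through display riser with thin aluminium trim along its edges, fixed; 340 mm (its x) by 200 mm (its y) by 72 mm high, walls 6 mm: gap under its top 66 mm high. Origin: centre of its footprint, on the table. Open only on its -y side (opening at y = -100 mm, 328 mm wide); walls at both x ends and at +y. At yaw 0 its axes are the world's; turned by up to 0.2 rad.
- tin: closed round brass tin, 60 mm diameter, 34 mm tall, 0.1 to 0.2 kg, standing on the table under the riser with its centre 80 to 120 mm inside the opening. Origin: centre of its underside; z up.
- mat: flat green mat lying on the table in front of the riser's opening, 180 mm (its x) by 140 mm (its y), no step at its edge (things slide over it as over the bare table). Origin: its centre, on the table; same yaw as the riser.
- reacher: hand reacher flat on the table, 0.4 kg, 340 mm long; x points from grip to jaws, z up. Origin: on the table, midway between the outer faces (60 mm apart, at x = -30 and +30 mm) of blue grip post and released orange trigger post, both 26 mm wide, tops 91 mm up. Black base below: x -50 to 60 mm, 70 mm wide, 28 mm high. Shaft 16 mm thick to a hub 34 mm high ending at x = 220 mm. May be slid or lifted.
- reacher_grip (a point): point between the two posts at the height to grip, 60 mm above the reacher's origin. From above, one finger goes behind the blue post and one in front of the orange one, closing along the reacher's x; closing them to less than 60 mm pulls the trigger towards the blue post. Closed to about 56 mm the spring holds it firmly with jaws still open; raise it 5 mm before moving it sideways or it may drag and tip
- jaw_mid (a point): point on the reacher midway between the jaws, x = 275 mm, 21 mm above its underside, fixed to the reacher; when the jaws close, the tin's axis should lie between 15 mm short of it (nearer the grip) and 5 mm beyond; a gripper whose fingers close symmetrically pushes the reacher up to 8 mm forward as it squeezes, and one whose tips move down as they close presses it onto the table: raise it a few mm before dragging. Axes as the reacher's
- jaw_left: jaw on the reacher's +y side, grey with black rubber pad, 16 mm high from 13 mm above the table. Origin at its hinge (reacher x = 210 mm, y = 12 mm). Released, the insides of the two jaw tips are about 115 mm apart, the tips at x = 300 mm; closed on the 60 mm tin the pads are parallel and the tips at x = 310 mm.
- jaw_right: the other jaw, on the -y side (hinge at y = -12 mm), mirror image
- trigger (a joint): travel of the trigger towards the blue grip post in m: 0 released (jaws open), 0.022 fully pulled; a spring pushes it back with 9 N at 0 to 12.3 N at 0.022. Both jaws turn with it, 27 rad per m; they meet the tin at about 0.015 and stop there, and pulling harder (20 N or more on the trigger) only tightens them.
- brass_bowl: copper bowl, 100 mm across, 45 mm high; loose stock, leave it alone. Origin: centre of its underside
- tag_stack: stack of six old metal discs, 64 mm across, 36 mm high; loose stock, leave it alone. Origin: centre of its underside
- tag_jar: green glass jar with brass lid, 72 mm across, 100 mm high; loose stock, leave it alone. Origin: centre of its underside
- ring_case: dark wooden ring case with brass band, 90 x 70 x 45 mm; loose stock, leave it alone. Origin: centre of its underside
- mug: blue mug, 76 mm across, 85 mm high; loose stock, leave it alone. Origin: centre of its underside
- brush: small brush, 170 mm long, lying down; loose stock, leave it alone. Origin: on its axis beside the grip

How it is judged:
By the outcome, as a careful person would: the job done as asked, in the order asked, and still so for the second after the job is handed in, with the robot touching nothing.
It also fails if it takes over 46 s, if anything falls off the work surface, if the arm or the gripper's body presses on something with over 40 N, if the wrist force passes 120 N, or if a joint passes its speed limit or range.

## Robot

A 6-joint arm with a two-finger parallel gripper is mounted at the origin on the work surface. World frame = base frame: x ahead of the robot, y to its left, z up, the work surface at z = 0. Lengths are in m, angles in rad, forces in N, time in s.
With the tool pointing down it reaches from about 0.325 to 0.775 m from the base axis. Payload 9.3 kg.
Tool frame: the origin (TCP) lies at the very end of the fingers, on their centre line; the grasp point (between the pads) lies 19 mm behind it; z points along the fingers, y is the direction in which the jaws open and shut (so a half turn about z gives the same grasp; the last joint's range is limited). The gripper opens to 85 mm and grips with 20 to 120 N. Pads are 22 mm wide; open, the fingers measure 114 mm over their backs; the gripper's body (76 mm by 85 mm) begins 54 mm behind the grasp point. The pads swing forward as they close: fully open they stand 13 mm farther back than shut.
Start: joints at [-1.483, 0.259, 0.021, 1.334, 0, 1.418], TCP at [0.131, -0.534, 0.231] pointing down, gripper open.
Joint ranges: [-3.04, 3.04], [-0.91, 1.82], [-1.04, 1.36], [-1.92, 1.95], [-1.52, 1.45], [-3.14, 3.14]. Speed limits (rad/s): [2.22, 2.22, 2.79, 3.14, 3.14, 3.14].

## Interface

Orientations are given as a rotation vector (axis times angle).
In Python, from rig import robot gives the robot as it stands.
- The arm moves only by the tool move_arm, never from a script. Its argument "moves" is a list of rows, each a list of 6 numbers: the shift along the tool's x, y, z in cm, then the turn, a rotation vector about the tool's x, y, z in degrees. A call has 1 to 20 rows; each row is the pose to reach, as a shift and turn from the pose commanded when the call began, along the tool's axes at that moment; what a row does not reach only later rows make up. A row lasts 1/8 s, in which the tool goes at most 62.5 mm and 10.7 degrees, less where a joint would pass 70% of its speed; a pose out of reach is approached as far as the arm can. A call with a gripper value outside its range is refused whole. "hand" is the opening, from 0 (shut) to 1 (fully open), set as the call begins (left out, the last holds). The fingers move at their own pace and stop on an object; the grip force is fixed at half the most. Time passes only in rows, so rows that repeat a pose let the fingers close. It gives the time, the measured TCP pose, the force and the opening at its end, in the units of the state.
- robot.get_obs(): the state, without advancing time (a new reading comes with each control period).
- robot.capture(name): name is "scene" or "top"; returns a dict with "img" (420x560x3 uint8, blue, green, red), "fx", "fy", "cx", "cy" (pixels), "k1" (the pictures are not rectified: a ray, as slopes to the right and down, at radius r is drawn at 1 + k1 r^2 times it, then the intrinsics apply), "R" (3x3) and "t" (3): a world point X has camera coordinates R X + t. Camera axes: x right, y down, z forward; pixel columns grow to the right and rows downward; lengths in m; the calibration is good to about 2 mm. A picture is of the moment at which its call begins. There is no depth.
- robot.hand_in(): hands the job in, once; it reports no verdict.
Trained networks look in the newest picture that a camera, given by its name, has taken for a name from the list of things; names that differ only in an ending like _2 or _b are one class to them, and where a whole thing is asked for, a point or a joint stands for the part that bears it (a point fixed in the world has none). Each returns a list of dicts, best first, with "confidence" (0 to 1); they miss things now and then, are a little off and sometimes report something else, mostly with a low value. They report only what shows in the picture. A call takes as long as a camera call.
- robot.spot_in(camera, label): "box" ([centre column, centre row, width, height] in pixels, round what is visible of it).
- robot.tip_of(camera, label): "centre" ([column, row] in pixels: a listed point, or the origin of a listed thing).
The state is a dict: "time": time; "joints": joint angles; "dq": joint speeds; "tau": joint torques, N m; "tool_pos": TCP position; "orientation": TCP orientation; "force": force on the tool from outside, world axes, zero at the start; "ft_torque": the same for the moment, N m; "finger_gap": finger opening in m.
Only numpy, scipy, OpenCV 4.12 (cv2) and the standard library are available. Lean on these libraries where they do the work, as an engineer would, in place of code of your own. Each camera call takes 0.05 s, during which the arm holds its last target.

## Working session

There is one attempt and no reset: what is moved stays moved. The work goes in short steps, Python scripts to look and compute and a tool call to move; the robot and the scene stay as the last step left them, time stands still between calls to the robot, and variables do not carry over. Pictures are saved under pics/ and viewed, and the job is handed in when it is done.

Besides the shell and the picture viewer there is one more tool, called as name([rows], argument=value, ...), one row to a line, values as JSON. move_arm: Moves the arm, as the interface text tells. Its arguments: {"type":"object","properties":{"moves":{"type":"array","items":{"type":"array","items":{"type":"number"}}},"hand":{"type":"number"}},"required":["moves"]}

```bash
ls; mkdir -p pics
cat > h.py <<'E'
import numpy as np, cv2
from rig import robot
from scipy.spatial.transform import Rotation as Ro
def px2ray(c,uv):
    d=np.array([(uv[0]-c['cx'])/c['fx'],(uv[1]-c['cy'])/c['fy']])
    s=d.copy()
    for _ in range(30): s=d/(1+c['k1']*(s@s))
    R=np.array(c['R']);t=np.array(c['t'])
    return -R.T@t, R.T@np.array([s[0],s[1],1])
def onz(c,uv,z=0.):
    o,r=px2ray(c,uv); return o+r*(z-o[2])/r[2]
def proj(c,X):
    X=np.array(c['R'])@np.array(X)+np.array(c['t']); s=X[:2]/X[2]; s=s*(1+c['k1']*(s@s))
    return np.array([s[0]*c['fx']+c['cx'],s[1]*c['fy']+c['cy']])
def tri(c1,u1,c2,u2):
    A=np.zeros((3,3));b=np.zeros(3)
    for c,u in((c1,u1),(c2,u2)):
        o,r=px2ray(c,u); r/=np.linalg.norm(r); P=np.eye(3)-np.outer(r,r);A+=P;b+=P@o
    return np.linalg.solve(A,b)
E
python3 - <<'E'
from h import *
cs={n:robot.capture(n) for n in("scene","top")}
for n,c in cs.items():
    cv2.imwrite(f'pics/{n}0.png',c['img']); print(n,c['fx'],c['k1'],-np.array(c['R']).T@np.array(c['t']))
for l,z in [("riser",0),("tin",0),("mat",0),("reacher",0),("reacher_grip",.06),("jaw_mid",.021),("jaw_left",.021),("jaw_right",.021),("brass_bowl",0),("tag_stack",0),("tag_jar",0),("ring_case",0),("mug",0),("brush",0.01)]:
    for n,c in cs.items():
        for d in robot.tip_of(n,l)[:2]:
            print(l,n,round(d['confidence'],2),np.round(d['centre'],1),np.round(onz(c,d['centre'],z),3))
print(robot.get_obs())
E
```

```text
pics
scene 407.9176365926424 0.0030837270658551773 [1.39159799 0.22982308 0.90149261]
top 380.56408581199133 0.008126287469564038 [ 0.40430093 -0.17132305  0.99642111]
riser scene 0.64 [437.2 263. ] [0.497 0.285 0.   ]
riser scene 0.44 [363.2 236.4] [0.498 0.06  0.   ]
riser top 0.83 [110.  233.9] [0.503 0.277 0.   ]
mat scene 0.61 [362.2 237.8] [ 0.506  0.059 -0.   ]
mat top 0.64 [191.8 234.5] [0.506 0.063 0.   ]
mat top 0.31 [453.6 249.8] [ 0.479 -0.622  0.   ]
reacher scene 0.89 [270.3 195.9] [ 0.469 -0.283  0.   ]
reacher top 0.8 [326.3 250.1] [ 0.471 -0.29   0.   ]
reacher top 0.39 [244.4 247. ] [ 0.475 -0.076  0.   ]
reacher_grip scene 0.94 [270.2 184. ] [ 0.478 -0.278  0.06 ]
reacher_grip scene 0.4 [186.3 167.4] [ 0.539 -0.572  0.06 ]
reacher_grip top 0.96 [327.5 248.5] [ 0.471 -0.286  0.06 ]
reacher_grip top 0.6 [396.4 204.8] [ 0.584 -0.459  0.06 ]
jaw_mid scene 0.96 [347.1 217.8] [ 0.466 -0.008  0.021]
jaw_left scene 0.56 [324.5 206.1] [ 0.45  -0.092  0.021]
jaw_left top 0.46 [243.7 254.4] [ 0.455 -0.077  0.021]
jaw_right scene 0.61 [326.7 213.1] [ 0.478 -0.073  0.021]
jaw_r
[... 955 characters left out ...]
 0.484 -0.62   0.01 ]
{'time': 1.5, 'joints': array([-1.48257647e+00,  2.58627996e-01,  2.15082304e-02,  1.33372949e+00,
       -9.20552711e-06,  1.41816296e+00]), 'dq': array([ 4.59148752e-04,  5.77068970e-04, -7.79514924e-06,  1.78064718e-03,
       -5.47505900e-04, -8.79098117e-04]), 'tau': array([ 3.39959144e-03, -5.55383563e+01,  3.44732165e+01,  1.70642321e-03,
        5.69182146e-05, -4.50909198e-06]), 'tool_pos': array([ 0.13116643, -0.5341218 ,  0.23126675]), 'orientation': array([-3.11878678e+00, -3.77411173e-01,  1.17752062e-05]), 'force': array([ 0.0824271 ,  0.17819394, -1.09070641]), 'ft_torque': array([ 0.0003593 ,  0.01975224, -0.0486283 ]), 'finger_gap': 0.08530583931735711}
```

Run:
```python
import cv2
for n in("scene0","top0"):
    i=cv2.imread(f'pics/{n}.png'); 
    cv2.imwrite(f'pics/{n}b.png',cv2.resize(i,(784,588),interpolation=cv2.INTER_CUBIC))
i=cv2.imread('pics/top0.png')[170:310,40:290]; cv2.imwrite('pics/top0c.png',cv2.resize(i,None,fx=3.2,fy=3.2,interpolation=cv2.INTER_CUBIC))
```

```text
(no output)
```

View pics/scene0b.png

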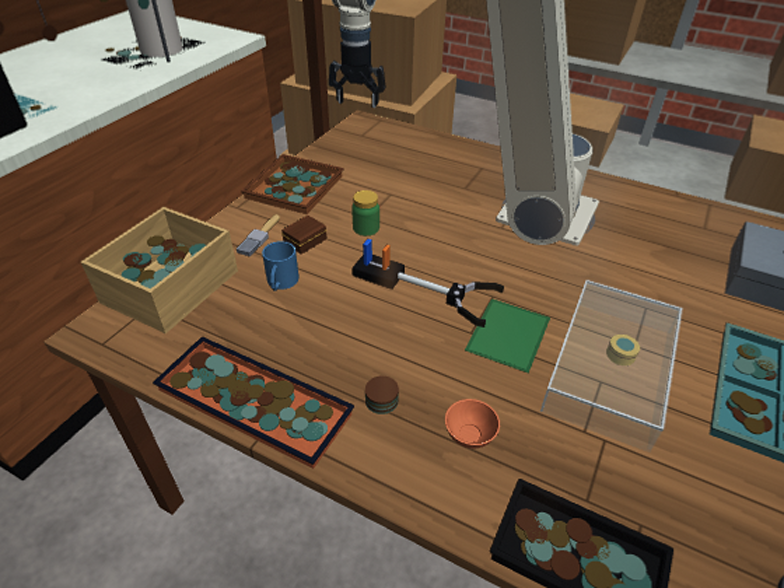

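View pics/top0b.png

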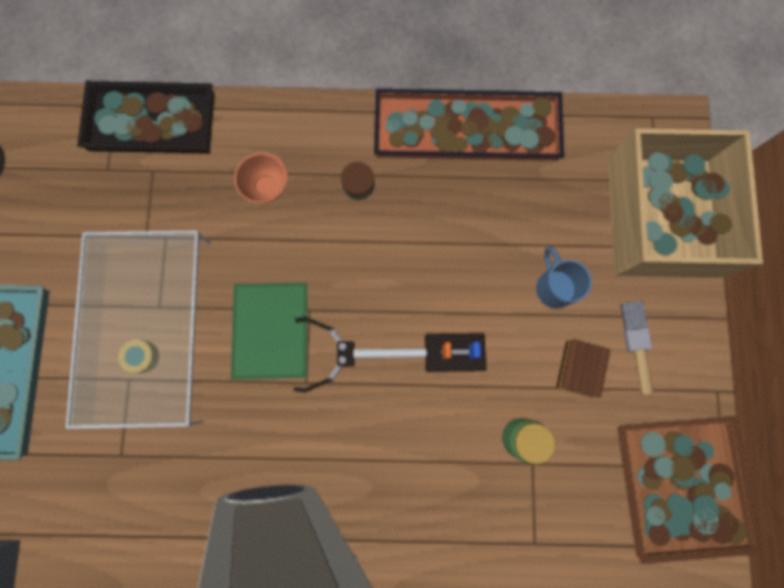

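View pics/top0c.png

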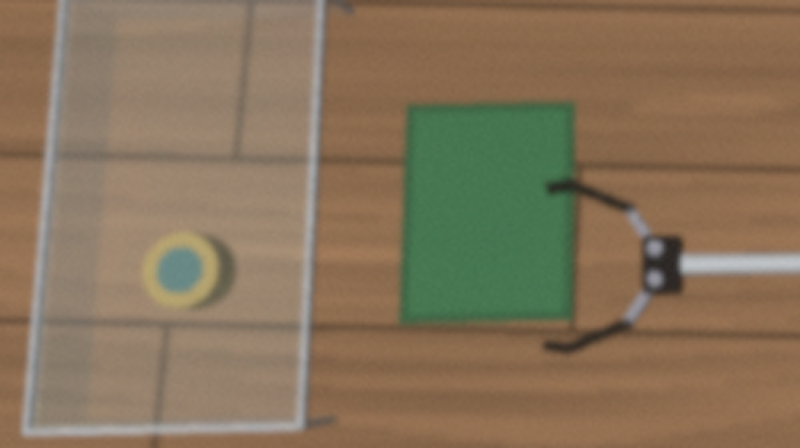

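The tin (top view 784-px ≈ (136,356)) is under the riser. The riser opens to world −y, to the right in the picture. The reacher lies along +y with its posts at about (447,350) and (476,350). Next I segment these for precise positions.

```bash
cat > meas.py <<'E'
from h import *
def posts(n,c):
    i=c['img'].astype(int);b,g,r=i[...,0],i[...,1],i[...,2]
    o={}
    for k,m in (("orange",(r>170)&(g<140)&(b<80)&(r-g>70)),("blue",(b>120)&(b-r>80)&(b-g>60))):
        nl,l,s,ce=cv2.connectedComponentsWithStats(m.astype('uint8'))
        o[k]=[(s[j,4],np.round(ce[j],1).tolist(),s[j,:4].tolist()) for j in range(1,nl) if s[j,4]>15]
    return o
E
python3 - <<'E'
from meas import *
cs={n:robot.capture(n) for n in("scene","top")}
for n,c in cs.items():
    for k,v in posts(n,c).items():
        for a,ce,bb in v: print(n,k,a,ce,bb,np.round(onz(c,ce,.091),3),np.round(onz(c,ce,.06),3))
T=cs['top'];S=cs['scene']
for p in[(84,233),(198,231),(190,425),(67,427)]: print('riser top cnr T',np.round(onz(T,np.array(p)/1.4,.072),4))
for p in[(588,282),(682,308),(664,427),(549,390)]: print('riser top cnr S',np.round(onz(S,np.array(p)/1.4,.072),4))
print('tin T',onz(T,(40+181/3.2,170+270/3.2),.034),'S',onz(S,np.array((624,345))/1.4,.034))
for p in[(405,103),(573,102),(573,318),(401,324)]: print('mat',np.round(onz(T,(40+p[0]/3.2,170+p[1]/3.2),0),4))
for p in[(655,250),(655,276)]: print('hinges',np.round(onz(T,(40+p[0]/3.2,170+p[1]/3.2),.034),4))
for p in[(548,187),(546,346)]: print('tips',np.round(onz(T,(40+p[0]/3.2,170+p[1]/3.2),.025),4))
for n in("scene","top"):
  for l in("tin","riser","mat","reacher"):
    for d in robot.spot_in(n,l)[:2]: print(n,l,d)
i=T['img'][225:285,230:360]; cv2.imwrite('pics/r.png',cv2.resize(i,None,fx=6,fy=6,interpolation=cv2.INTER_CUBIC))
i=S['img'][150:250,240:370]; cv2.imwrite('pics/rs.png',cv2.resize(i,None,fx=6,fy=6,interpolation=cv2.INTER_CUBIC))
i=S['img'][190:320,380:500]; cv2.imwrite('pics/ti.png',cv2.resize(i,None,fx=4.5,fy=4.5,interpolation=cv2.INTER_CUBIC))
E
```

```text
scene orange 21 [133.4, 262.7] [130, 260, 8, 6] [ 0.962 -0.409  0.091] [ 0.945 -0.434  0.06 ]
scene orange 45 [175.1, 264.0] [169, 260, 15, 8] [ 0.914 -0.314  0.091] [ 0.896 -0.334  0.06 ]
scene orange 128 [144.9, 284.9] [127, 276, 36, 20] [ 1.001 -0.336  0.091] [ 0.986 -0.357  0.06 ]
scene orange 62 [213.3, 285.5] [208, 279, 15, 14] [ 0.924 -0.189  0.091] [ 0.906 -0.205  0.06 ]
scene orange 481 [330.0, 301.7] [318, 285, 25, 33] [0.831 0.08  0.091] [0.81  0.074 0.06 ]
scene orange 380 [214.5, 310.4] [172, 291, 73, 35] [ 0.981 -0.146  0.091] [ 0.965 -0.161  0.06 ]
scene blue 60 [262.8, 178.6] [260, 171, 6, 18] [ 0.5   -0.293  0.091] [ 0.465 -0.313  0.06 ]
top orange 17 [273.7, 97.4] [273, 93, 3, 9] [ 0.85  -0.146  0.091] [ 0.865 -0.145  0.06 ]
top orange 34 [319.4, 249.7] [318, 245, 4, 10] [ 0.466 -0.263  0.091] [ 0.468 -0.266  0.06 ]
top blue 58 [339.6, 249.3] [337, 244, 6, 11] [ 0.468 -0.311  0.091] [ 0.47  -0.316  0.06 ]
riser top cnr T [0.6628 0.3851 0.072 ]
riser top cnr T [0.6707 0.1824 0.072 ]
riser top cnr T [0.3326 0.168  0.072 ]
riser top cnr T [0.3259 0.3733 0.072 ]
riser t
[... 297 characters left out ...]
-0.013   0.    ]
mat [0.4092 0.1253 0.    ]
hinges [ 0.4702 -0.0804  0.034 ]
hinges [ 0.4498 -0.0811  0.034 ]
tips [0.5195 0.008  0.025 ]
tips [0.3942 0.0032 0.025 ]
scene riser {'box': [433.6, 261.9, 93.4, 122.1], 'confidence': 0.8}
scene mat {'box': [364.1, 239.8, 64.5, 52.0], 'confidence': 0.57}
scene reacher {'box': [302.4, 202.9, 102.1, 61.9], 'confidence': 0.74}
top tin {'box': [400.9, 198.2, 41.8, 43.3], 'confidence': 0.68}
top riser {'box': [100.7, 236.1, 103.0, 142.9], 'confidence': 0.68}
top mat {'box': [193.2, 236.7, 55.7, 69.6], 'confidence': 0.85}
top mat {'box': [277.2, 252.4, 138.9, 56.6], 'confidence': 0.68}
top reacher {'box': [278.6, 254.0, 136.3, 52.4], 'confidence': 0.77}
```

View pics/r.png

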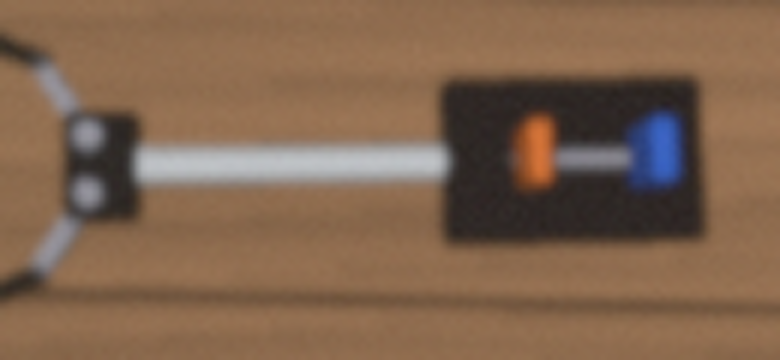

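View pics/rs.png

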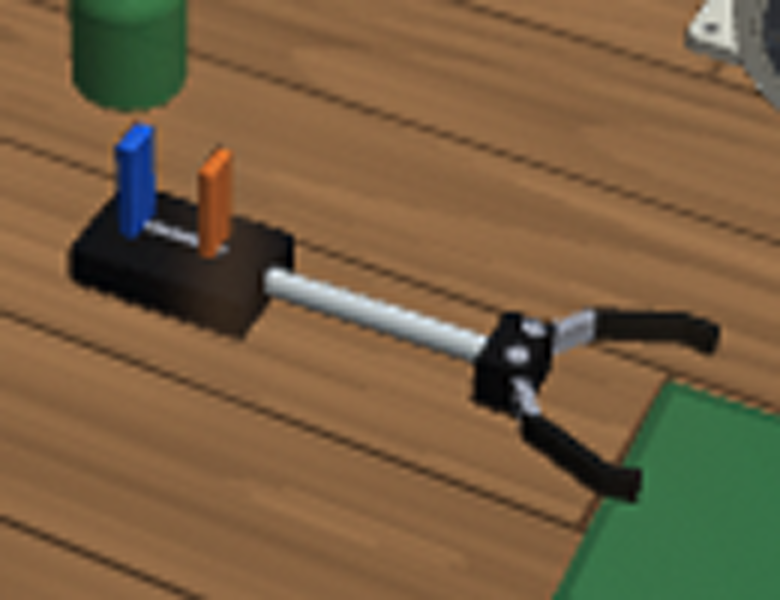

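View pics/ti.png

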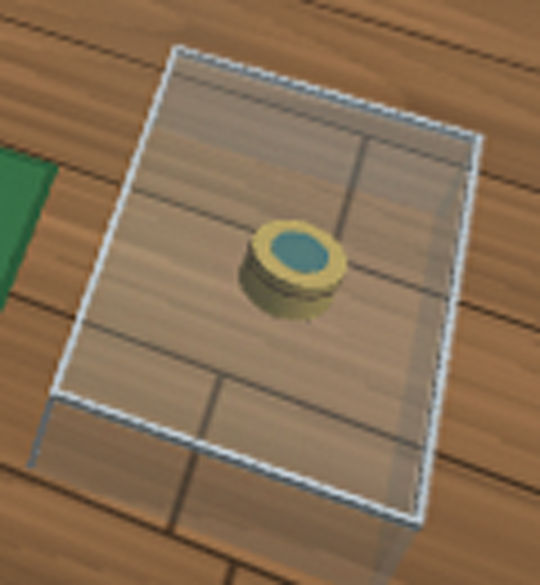

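```bash
cat > fit.py <<'E'
from h import *
from scipy.optimize import least_squares
def fit(obs,x0,bias=True):
    # obs: list (cam, px, model xyz); pose x,y,yaw + per-cam xy pixel bias w/ prior
    cams=[c for c,_,_ in obs]; ids=sorted(set(id(c) for c in cams))
    def f(p):
        r=[]
        for c,u,m in obs:
            k=ids.index(id(c)); X=[p[0]+m[0]*np.cos(p[2])-m[1]*np.sin(p[2]),p[1]+m[0]*np.sin(p[2])+m[1]*np.cos(p[2]),m[2]]
            r+=list(proj(c,X)+p[3+2*k:5+2*k]-u)
        return np.array(r+list(p[3:]/1.0))
    s=least_squares(f,list(x0)+[0]*(2*len(ids)),loss='soft_l1')
    return s.x,f(s.x)
def sc(u,k,o): return (np.array(u)+.5)/k-.5+np.array(o)
E
python3 - <<'E'
from fit import *
cs={n:robot.capture(n) for n in("scene","top")};T=cs['top'];S=cs['scene']
t=lambda u,v:sc((u,v),6,(230,225)); s=lambda u,v:sc((u,v),6,(240,150))
obs=[(T,t(682,150),(-.030,0,.091)),(T,t(527,151),(.030,0,.091)),(T,t(445,82),(.06,-.035,0.028)) ,(T,t(88,133),(.21,-.012,.034)),(T,t(88,192),(.21,.012,.034)),
(T,sc((547,187),3.2,(40,170)),(.300,-.0615,.029)),(T,sc((546,346),3.2,(40,170)),(.300,.0615,.029)),
(S,s(535,328),(.21,.012,.034)),(S,s(517,354),(.21,-.012,.034)),(S,s(240,338),(.06,-.035,0)),(S,s(72,275),(-.05,-.035,0)),(S,s(293,238),(.06,.035,.028))]
p,r=fit(obs,(.467,-.29,1.6)); print('reacher',np.round(p,4)); print(np.round(r,1))
R=[(-.17,.1),(-.17,-.1),(.17,-.1),(.17,.1)]
tp=[(67,427),(190,425),(198,231),(84,233)]; sp=[(482,134),(176,48),(54,393),(421,521)]
# sp order: (-x,+y),( -x,-y),(+x,-y),(+x,+y)
obs=[(T,sc(a,1.4,(0,0)),m+(.072,)) for a,m in zip(tp,R)]+[(S,sc(a,4.5,(380,190)),m+(.072,)) for a,m in zip(sp,R)]
p,r=fit(obs,(.5,.28,.04)); print('riser',np.round(p,4)); print(np.round(r,1))
rp=p
obs=[(T,sc((181,269),3.2,(40,170)),(0,0,.034)),(S,sc((298,254),4.5,(380,190)),(0,0,.034))]
p,r=fit(obs,(.45,.28,0)); print('tin',np.round(p,4)); print(np.round(r,1))
d=p[:2]-rp[:2];c,q=np.cos(rp[2]),np.sin(rp[2]); print('tin in riser',d@[c,q],d@[-q,c]+.1)
M=[(.09,.07),(.09,-.07),(-.09,-.07),(-.09,.07)]
obs=[(T,sc(a,3.2,(40,170)),m+(0,)) for a,m in zip([(405,103),(573,102),(573,318),(401,324)],M)]
p,r=fit(obs,(.5,.06,.04)); print('mat',np.round(p,4),np.round(r,1))
E
```

```text
reacher [ 0.4665 -0.2901  1.598   0.063   0.0831 -0.02    0.0536]
[ 0.3  0.1  0.8  0.1 -0.  -0.4  0.3  0.4  0.3  0.2 -0.9  0.1 -1.8 -0.7
 -0.3 -0.2 -0.1 -0.   0.4  0.4 -0.7  0.9  0.9 -1.5  0.1  0.1 -0.   0.1]
riser [ 0.4983  0.2789  0.0393  0.3731 -0.0215  0.3895  0.1733]
[ 0.9  0.7 -1.3  0.2 -0.7 -0.4  0.4 -0.4 -0.4 -0.1  0.3 -0.8  0.1 -0.
 -0.3  0.7  0.4 -0.   0.4  0.2]
tin [ 0.4502  0.291   0.2842 -0.0026  0.1863 -0.1037  0.312 ]
[ 0.  -0.2  0.1 -0.3 -0.   0.2 -0.1  0.3]
tin in riser -0.047542042783082904 0.11401498617633234
mat [ 0.5036  0.0616  0.0467 -0.0085  0.017 ] [ 0.   0.5  0.2 -0.6  0.2  0.2 -0.4 -0.1 -0.   0. ]
```

move_arm([
  [10, -4, 2, 0, 0, -10],
  [15, -6, 4, 0, 0, -20],
  [20, -8, 5, 0, 0, -30],
  [25, -10, 6, 0, 0, -40],
  [30, -12, 7, 0, 0, -50],
  [35, -14, 7, 0, 0, -60],
  [38.4, -15.7, 7, 0, 0, -70],
  [38.4, -15.7, 7, 0, 0, -80],
  [38.4, -15.7, 7, 0, 0, -90],
  [38.4, -15.7, 7, 0, 0, -100],
  [38.4, -15.7, 7, 0, 0, -110],
  [38.4, -15.7, 7, 0, 0, -120],
  [38.4, -15.7, 7, 0, 0, -130],
  [38.4, -15.7, 7, 0, 0, -140],
  [38.4, -15.7, 7, 0, 0, -150],
  [38.4, -15.7, 7, 0, 0, -160],
  [38.4, -15.7, 7, 0, 0, -167.8],
  [38.4, -15.7, 7, 0, 0, -167.8],
  [38.4, -15.7, 7, 0, 0, -167.8],
], hand=1)

```text
time: 4.47
tool_pos: [0.4666, -0.2901, 0.1613]
orientation: [0.039, -3.141, -0.0]
force: [0.7, -0.9, 0.3]
finger_gap: 0.0852
```

```bash
cat > st.py <<'E'
from h import *
def st():
    o=robot.get_obs(); M=Ro.from_rotvec(o['orientation']).as_matrix()
    print('t',round(o['time'],2),'pos',np.round(o['tool_pos'],4),'yhead',np.degrees(np.arctan2(M[1,1],M[0,1])).round(2),'z',np.round(M[:,2],3),'F',np.round(o['force'],1),'gap',round(o['finger_gap'],4),'q',np.round(o['joints'],2))
    return o,M
E
python3 - <<'E'
from st import *
st()
c=robot.capture('scene'); cv2.imwrite('pics/s1.png',cv2.resize(c['img'][100:280,180:420],None,fx=3.3,fy=3.3))
E
```

```text
t 4.47 pos [ 0.4666 -0.2901  0.1613] yhead 91.43 z [-0.  0. -1.] F [ 0.7 -0.9  0.3] gap 0.0852 q [-0.71  0.29 -0.12  1.16  0.   -0.73]
```

View pics/s1.png

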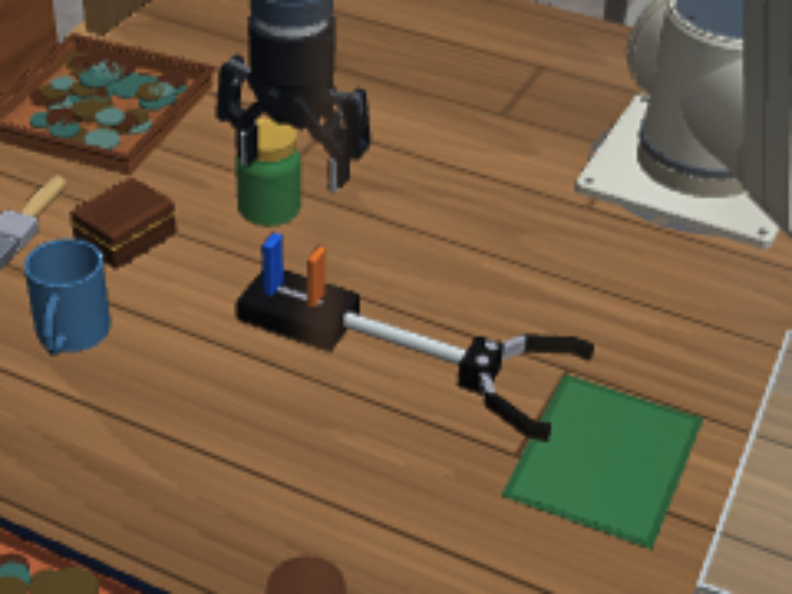

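The open fingers hang directly over the blue and orange posts, so I go down.

move_arm([
  [0, 0, 5, 0, 0, 0],
  [0, 0, 8, 0, 0, 0],
  [0, 0, 10.5, 0, 0, 0],
  [0, 0, 12.4, 0, 0, 0],
  [0, 0, 12.4, 0, 0, 0],
  [0, 0, 12.4, 0, 0, 0],
])

```text
time: 5.28
tool_pos: [0.467, -0.2904, 0.038]
orientation: [-0.043, 3.141, -0.001]
force: [0.6, 0.9, 1.2]
finger_gap: 0.0852
```

move_arm([
  [0, 0, 0, 0, 0, 0],
  [0, 0, 0, 0, 0, 0],
  [0, 0, 0, 0, 0, 0],
  [0, 0, 0, 0, 0, 0],
], hand=0.66)

```text
time: 5.78
tool_pos: [0.4672, -0.2912, 0.0387]
orientation: [-0.043, 3.14, -0.004]
force: [-1.8, -3.1, 6.1]
finger_gap: 0.0568
```

Run:
```python
from st import *
st()
c=robot.capture('scene'); cv2.imwrite('pics/s2.png',cv2.resize(c['img'][100:280,180:420],None,fx=3.3,fy=3.3))
```

```text
t 5.78 pos [ 0.4672 -0.2912  0.0387] yhead 91.57 z [ 0.002 -0.003 -1.   ] F [-1.8 -3.1  6.1] gap 0.0568 q [-0.71  0.38 -0.32  0.87 -0.   -0.74]
```

View pics/s2.png

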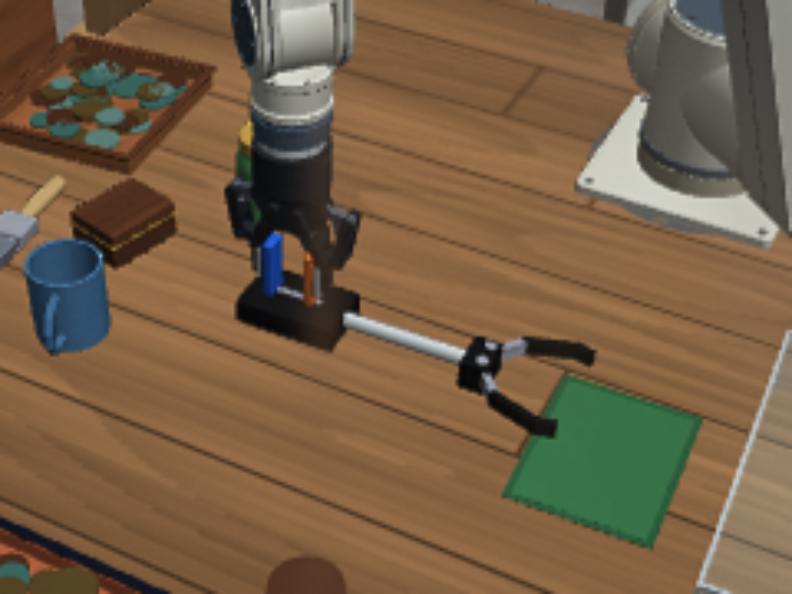

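move_arm([
  [0, 0, -0.3, 0, 0, 0],
  [0, 0, -0.6, 0, 0, 0],
  [0, 0, -0.6, 0, 0, 0],
  [0, 1, -0.6, 0, 0, 0],
  [0, 3, -0.6, 0, 0, 0],
  [0, 5, -0.6, 0, 0, 0],
  [0, 7, -0.6, 0, 0, 0],
  [0, 9, -0.6, 0, 0, 0],
  [0, 11, -0.6, 0, 0, 0],
  [0, 12, -0.6, 0, 0, 0],
  [0, 12, -0.6, 0, 0, 0],
])

```text
time: 7.2
tool_pos: [0.4634, -0.1695, 0.0434]
orientation: [-0.046, 3.141, -0.0]
force: [-0.5, -0.7, -3.5]
finger_gap: 0.0566
```

Run:
```python
from st import *
st()
cs={n:robot.capture(n) for n in("scene","top")}
a=cv2.resize(cs['scene']['img'][130:300,240:500],(780,510)); cv2.imwrite('pics/s3.png',a)
a=cv2.resize(cs['top']['img'][180:310,40:300],(780,390)); cv2.imwrite('pics/t3.png',a)
```

```text
t 7.2 pos [ 0.4634 -0.1695  0.0434] yhead 91.66 z [ 0. -0. -1.] F [-0.5 -0.7 -3.5] gap 0.0566 q [-0.52  0.3  -0.44  0.83 -0.   -0.55]
```

View pics/s3.png

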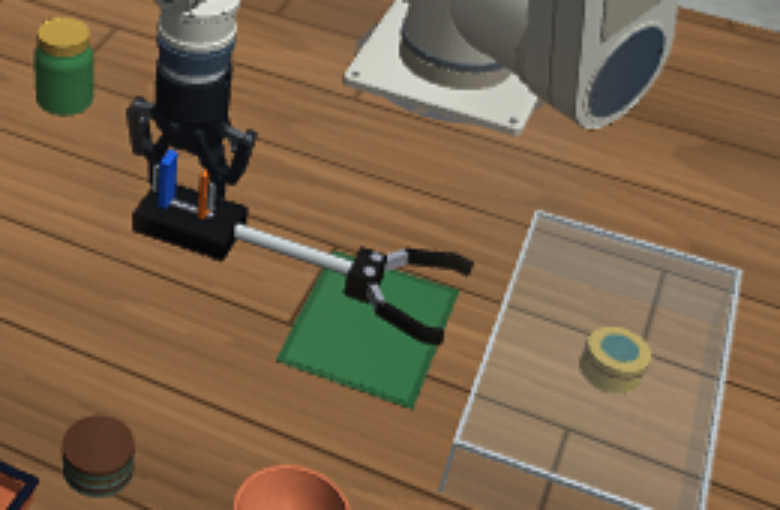

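View pics/t3.png

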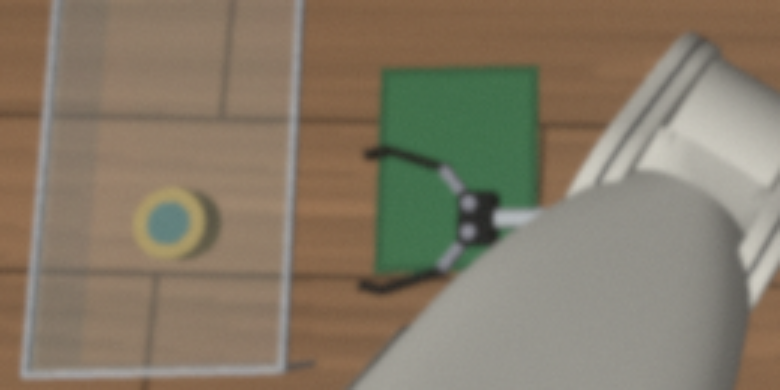

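Lifted cleanly (−3.5 N ≈ reacher weight). The jaws at top-view crop (370,153) and (370,287) straddle the tin's row 222. I'll continue to just short of the tin.

move_arm([
  [0, 1, 0, 0, 0, 0],
  [0, 3, 0, 0, 0, 0],
  [0, 5, 0, 0, 0, 0],
  [0, 7, 0, 0, 0, 0],
  [0, 9, 0, 0, 0, 0],
  [0, 11, 0, 0, 0, 0],
  [0, 13, 0, 0, 0, 0],
  [0, 15, 0, 0, 0, 0],
  [0, 16.5, 0, 0, 0, 0],
  [0, 17, 0, 0, 0, 0],
  [0, 17, 0, 0, 0, 0],
])

```text
time: 8.68
tool_pos: [0.4586, 0.0, 0.0433]
orientation: [-0.045, 3.141, -0.0]
force: [-0.1, -0.4, -3.3]
finger_gap: 0.0564
```

Run:
```python
from st import *
st()
cs={n:robot.capture(n) for n in("scene","top")}
a=cv2.resize(cs['scene']['img'][180:310,340:500],(800,650),interpolation=cv2.INTER_CUBIC)[:600]; cv2.imwrite('pics/s4.png',a)
a=cv2.resize(cs['top']['img'][200:300,40:200],(800,500),interpolation=cv2.INTER_CUBIC); cv2.imwrite('pics/t4.png',a)
```

```text
t 8.68 pos [0.4586 0.     0.0433] yhead 91.63 z [ 0. -0. -1.] F [-0.1 -0.4 -3.3] gap 0.0564 q [-0.18  0.25 -0.52  0.81 -0.   -0.21]
```

View pics/s4.png

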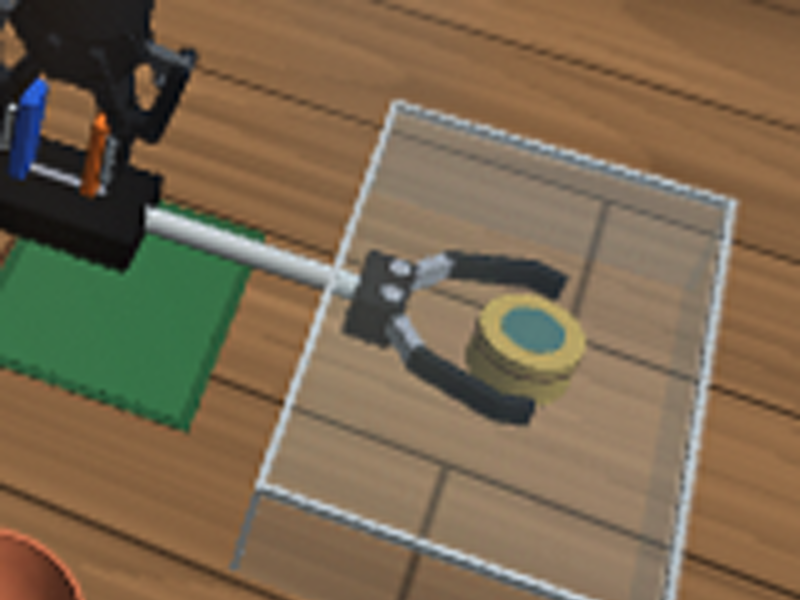

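View pics/t4.png

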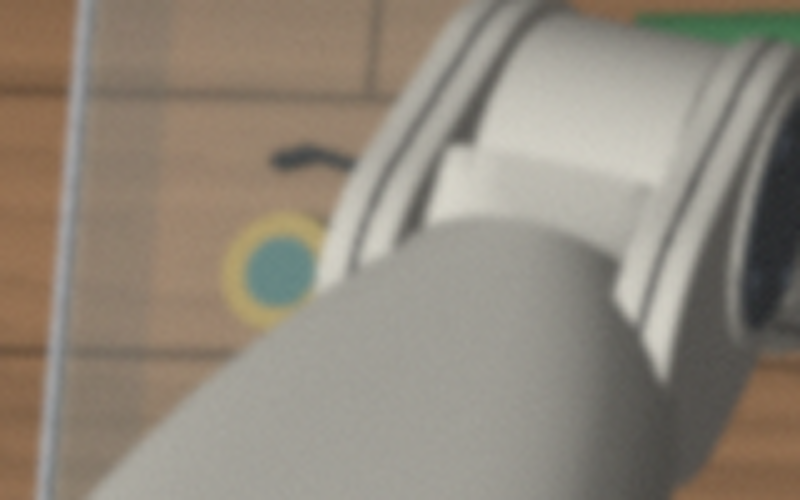

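Run:
```python
from fit import *
S=robot.capture('scene');o=(340,180)
h=[onz(S,sc(p,5,o),.040) for p in((401,268),(392,293))]; m=(h[0]+h[1])/2
t=onz(S,sc((534,331),5,o),.034)
tips=[onz(S,sc(p,5,o),.035) for p in((566,277),(532,400))]
print(h,m,'jm',m+.065*np.array([-.0285,1,0]),'tin',t,'tips',tips)
for l in('jaw_mid','tin'):
  for d in robot.tip_of('scene',l): print(l,d,onz(S,d['centre'],.027 if l=='jaw_mid' else 0))
```

```text
[array([0.44405452, 0.21143049, 0.04      ]), array([0.46720304, 0.21179671, 0.04      ])] [0.45562878 0.2116136  0.04      ] jm [0.45377628 0.2766136  0.04      ] tin [0.45120156 0.29226655 0.034     ] tips [array([0.39820846, 0.30026447, 0.035     ]), array([0.50669494, 0.30184251, 0.035     ])]
jaw_mid {'centre': [262.9, 161.3], 'confidence': 0.49} [ 0.34057686 -0.3846871   0.027     ]
jaw_mid {'centre': [363.4, 238.5], 'confidence': 0.17} [0.53318016 0.06848981 0.027     ]
tin {'centre': [260.9, 163.0], 'confidence': 0.56} [ 0.32115337 -0.40480683  0.        ]
```

move_arm([
  [0.1, 0.5, 0, 0, 0, 0],
  [0.1, 1, 0, 0, 0, 0],
  [0.1, 1.5, 0, 0, 0, 0],
  [0.1, 1.5, 0, 0, 0, 0],
  [0.1, 1.5, 0, 0, 0, 0],
])

```text
time: 9.55
tool_pos: [0.4572, 0.0148, 0.0433]
orientation: [-0.044, 3.141, -0.0]
force: [0.8, -0.6, -3.2]
finger_gap: 0.0568
```

move_arm([
  [0, 0, 0, 0, 0, 0],
  [0, 0, 0, 0, 0, 0],
  [0, 0, 0, 0, 0, 0],
  [0, 0, 0, 0, 0, 0],
  [0, 0, 0, 0, 0, 0],
], hand=0)

```text
time: 10.18
tool_pos: [0.4573, 0.0147, 0.0434]
orientation: [-0.044, 3.141, 0.0]
force: [-1.2, -3.9, 2.6]
finger_gap: 0.0433
```

Run:
```python
from st import *
st()
cs={n:robot.capture(n) for n in("scene","top")}
a=cv2.resize(cs['scene']['img'][180:300,340:500],(800,600),interpolation=cv2.INTER_CUBIC); cv2.imwrite('pics/s5.png',a)
```

```text
t 10.18 pos [0.4573 0.0147 0.0434] yhead 91.59 z [ 0.  0. -1.] F [-1.2 -3.9  2.6] gap 0.0433 q [-0.15  0.25 -0.52  0.81  0.   -0.18]
```

View pics/s5.png

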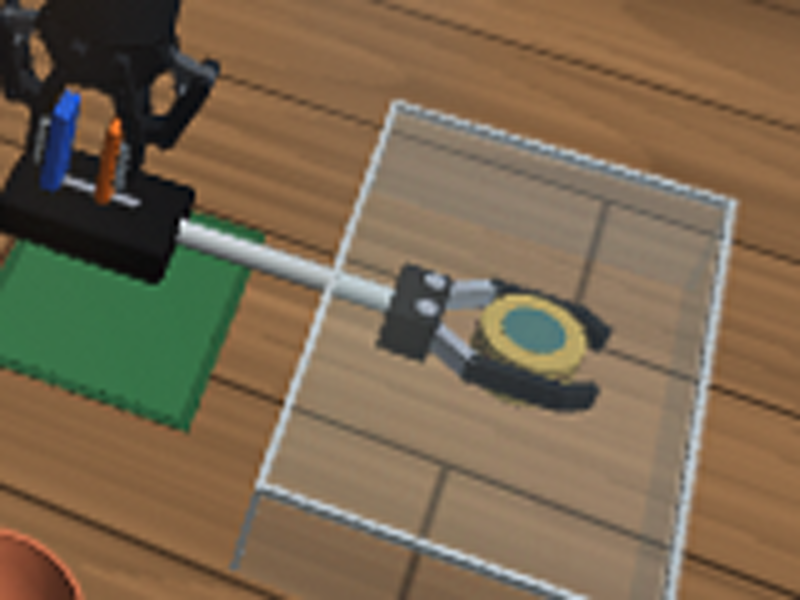

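The jaws hold the tin on both sides (gap 43 mm), but Fz of +2.6 N means the reacher is pressed down. I'll raise it by 1 mm and check the force.

move_arm([
  [0, 0, -0.1, 0, 0, 0],
  [0, 0, -0.1, 0, 0, 0],
  [0, 0, -0.1, 0, 0, 0],
])

```text
time: 10.65
tool_pos: [0.4571, 0.0148, 0.0442]
orientation: [0.044, -3.141, 0.0]
force: [-1.1, -1.9, 0.5]
finger_gap: 0.0431
```

move_arm([
  [0, 0, -0.1, 0, 0, 0],
  [0, 0, -0.1, 0, 0, 0],
  [0, 0.0, -0.1, 0, 0, 0],
])

```text
time: 11.02
tool_pos: [0.457, 0.0148, 0.0451]
orientation: [0.044, -3.141, 0.0]
force: [-1.5, -0.6, -2.4]
finger_gap: 0.0433
```

move_arm([
  [0, -0.5, 0, 0, 0, 0],
  [0, -1.5, 0, 0, 0, 0],
  [0, -3, 0, 0, 0, 0],
  [0, -4.5, 0, 0, 0, 0],
  [0, -6, 0, 0, 0, 0],
  [-0.2, -7.5, 0, 0, 0, 0],
  [-0.5, -9, 0, 0, 0, 0],
  [-0.8, -10, 0, 0, 0, 0],
  [-0.9, -10.5, 0, 0, 0, 0],
  [-0.9, -10.5, 0, 0, 0, 0],
])

```text
time: 12.28
tool_pos: [0.4694, -0.0907, 0.0454]
orientation: [-0.043, 3.141, -0.002]
force: [-1.1, -3.2, -0.7]
finger_gap: 0.0427
```

Run:
```python
from st import *
st()
cs={n:robot.capture(n) for n in("scene",)}
a=cv2.resize(cs['scene']['img'][160:280,300:460],(800,600),interpolation=cv2.INTER_CUBIC); cv2.imwrite('pics/s6.png',a)
```

```text
t 12.28 pos [ 0.4694 -0.0907  0.0454] yhead 91.56 z [ 0.    -0.001 -1.   ] F [-1.1 -3.2 -0.7] gap 0.0427 q [-0.37  0.27 -0.47  0.82 -0.   -0.39]
```

View pics/s6.png

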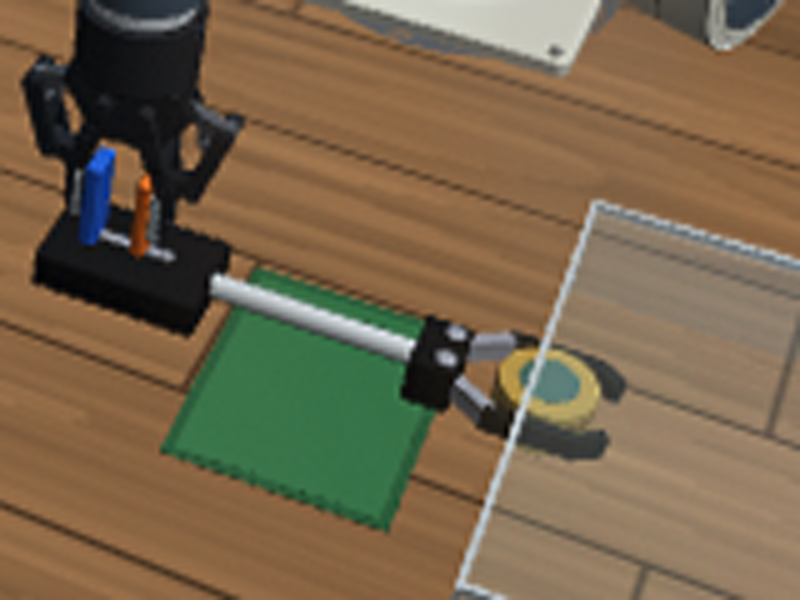

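The tin is still gripped and now at the opening, around (548,385) in the crop. I'll keep pulling it onto the mat.

move_arm([
  [-0.1, -0.5, 0, 0, 0, 0],
  [-0.4, -1.5, 0, 0, 0, 0],
  [-0.8, -3, 0, 0, 0, 0],
  [-1.2, -4.5, 0, 0, 0, 0],
  [-1.6, -6, 0, 0, 0, 0],
  [-2, -7.5, 0, 0, 0, 0],
  [-2.4, -9, 0, 0, 0, 0],
  [-2.8, -10.5, 0, 0, 0, 0],
  [-3.1, -12, 0, 0, 0, 0],
  [-3.2, -12.7, 0, 0, 0, 0],
  [-3.2, -12.7, 0, 0, 0, 0],
  [-3.2, -12.7, 0, 0, 0, 0],
])

```text
time: 13.82
tool_pos: [0.5047, -0.2164, 0.0456]
orientation: [-0.043, 3.141, -0.002]
force: [-1.1, -2.2, -2.0]
finger_gap: 0.043
```

Run:
```python
from st import *
st()
cs={n:robot.capture(n) for n in("scene","top")}
a=cv2.resize(cs['scene']['img'][150:270,270:430],(800,600),interpolation=cv2.INTER_CUBIC); cv2.imwrite('pics/s7.png',a)
a=cv2.resize(cs['top']['img'][180:300,140:300],(800,600),interpolation=cv2.INTER_CUBIC); cv2.imwrite('pics/t7.png',a)
```

```text
t 13.82 pos [ 0.5047 -0.2164  0.0456] yhead 91.58 z [ 0.    -0.001 -1.   ] F [-1.1 -2.2 -2. ] gap 0.043 q [-0.56  0.38 -0.31  0.89 -0.   -0.58]
```

View pics/s7.png

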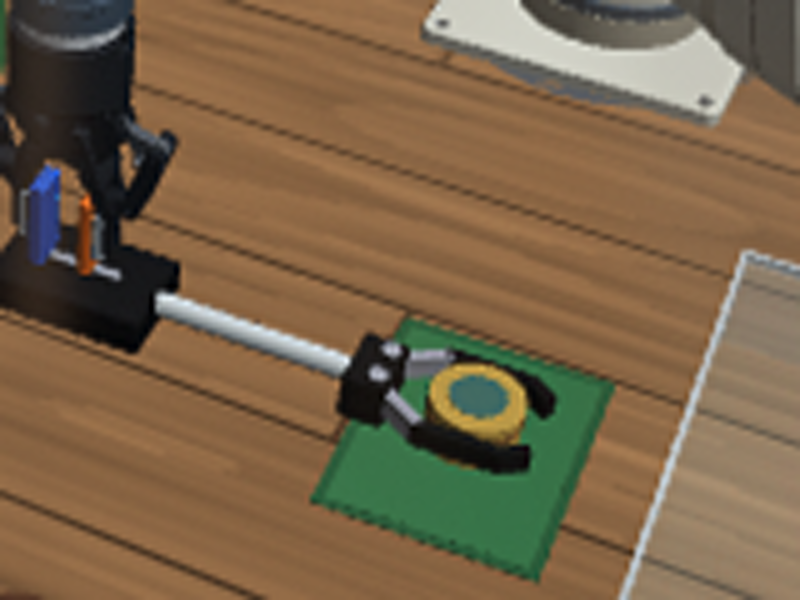

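View pics/t7.png

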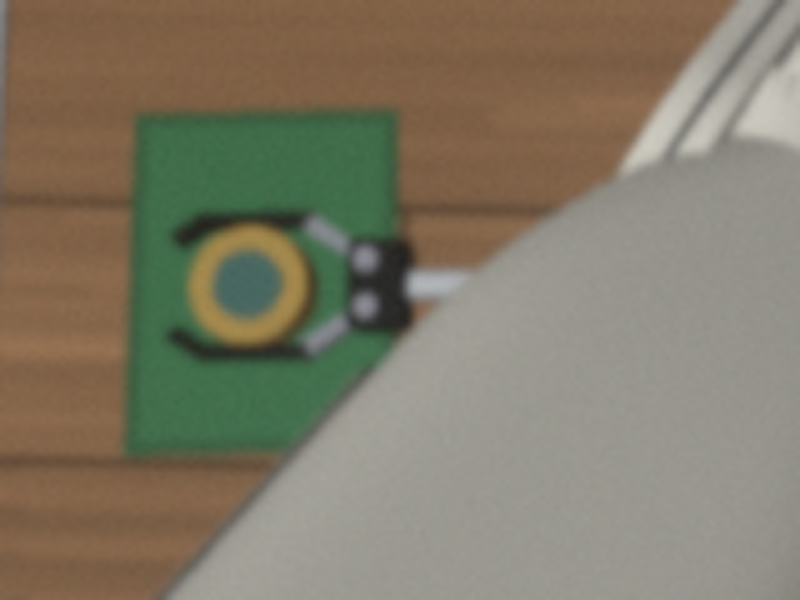

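The tin is in the middle of the mat, crop (248,284), with a jaw on each side. I set the reacher down a little, then release in stages.

move_arm([
  [0, 0, 0.1, 0, 0, 0],
  [0, 0, 0.2, 0, 0, 0],
  [0, 0, 0.2, 0, 0, 0],
])

```text
time: 14.3
tool_pos: [0.5049, -0.2161, 0.0437]
orientation: [-0.044, 3.14, -0.0]
force: [-0.6, -5.2, 4.5]
finger_gap: 0.0424
```

move_arm([
  [0, 0, 0, 0, 0, 0],
  [0, 0, 0, 0, 0, 0],
  [0, 0, 0, 0, 0, 0],
  [0, 0, 0.2, 0, 0, 0],
  [0, 0, 0.4, 0, 0, 0],
  [0, 0, 0.5, 0, 0, 0],
  [0, 0, 0.5, 0, 0, 0],
], hand=0.66)

```text
time: 15.18
tool_pos: [0.5047, -0.2161, 0.0388]
orientation: [-0.044, 3.141, -0.0]
force: [-1.9, 0.6, 4.9]
finger_gap: 0.0566
```

Run:
```python
from st import *
st()
cs={n:robot.capture(n) for n in("scene","top")}
a=cv2.resize(cs['scene']['img'][150:270,270:430],(800,600),interpolation=cv2.INTER_CUBIC); cv2.imwrite('pics/s8.png',a)
```

```text
t 15.18 pos [ 0.5047 -0.2161  0.0388] yhead 91.59 z [ 0.001 -0.    -1.   ] F [-1.9  0.6  4.9] gap 0.0566 q [-0.56  0.38 -0.32  0.87  0.   -0.59]
```

View pics/s8.png

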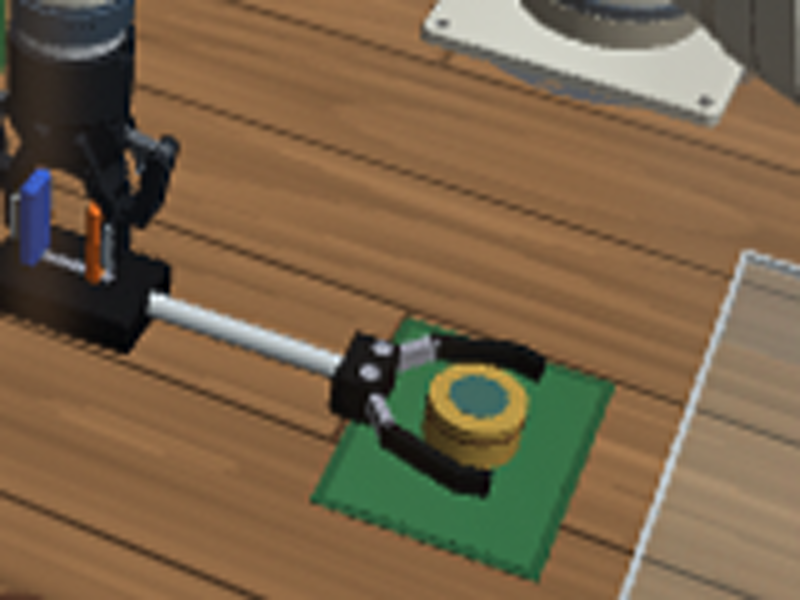

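The jaws are open, the tin is standing, and the reacher is on the table. I'll open the fingers fully, check, then go straight up.

move_arm([
  [0, 0, 0, 0, 0, 0],
  [0, 0, 0, 0, 0, 0],
  [0, 0, 0, 0, 0, 0],
  [0, 0, 0, 0, 0, 0],
  [0, 0, 0, 0, 0, 0],
], hand=1)

```text
time: 15.9
tool_pos: [0.5046, -0.216, 0.0383]
orientation: [-0.044, 3.141, 0.0]
force: [0.2, -0.2, -0.2]
finger_gap: 0.0853
```

Run:
```python
from st import *
st()
cs={n:robot.capture(n) for n in("scene",)}
a=cv2.resize(cs['scene']['img'][130:250,250:410],(800,600),interpolation=cv2.INTER_CUBIC); cv2.imwrite('pics/s9.png',a)
```

```text
t 15.9 pos [ 0.5046 -0.216   0.0383] yhead 91.6 z [ 0.  0. -1.] F [ 0.2 -0.2 -0.2] gap 0.0853 q [-0.56  0.38 -0.32  0.87  0.   -0.59]
```

View pics/s9.png

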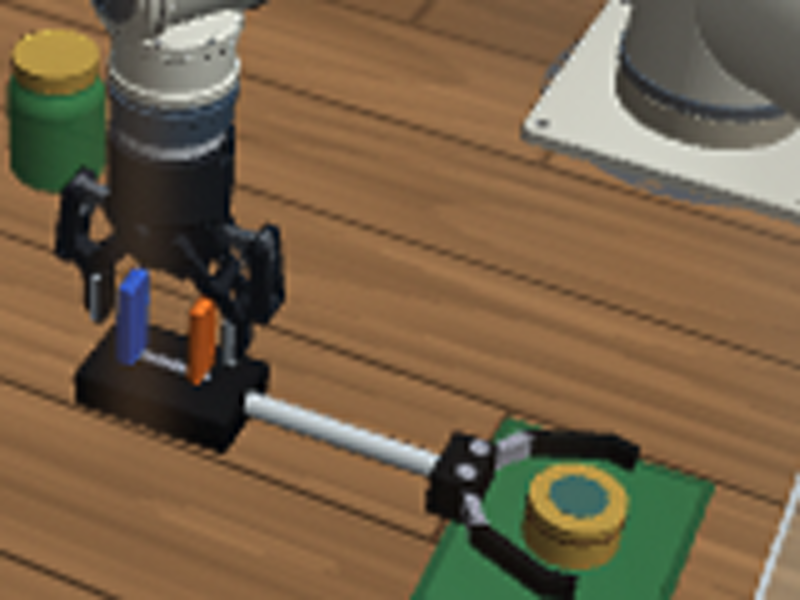

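Both fingers clear the posts and the force is about zero. I'll lift away.

move_arm([
  [0, 0, -1, 0, 0, 0],
  [0, 0, -3, 0, 0, 0],
  [0, 0, -6, 0, 0, 0],
  [0, 0, -10, 0, 0, 0],
  [0, 0, -14, 0, 0, 0],
  [0, 0, -18, 0, 0, 0],
  [0, 0, -18, 0, 0, 0],
  [0, 0, -18, 0, 0, 0],
])

```text
time: 16.95
tool_pos: [0.5044, -0.2159, 0.2182]
orientation: [-0.044, 3.141, 0.0]
force: [0.1, -0.7, -1.8]
finger_gap: 0.0855
```

Run:
```python
from st import *
from fit import sc
st()
cs={n:robot.capture(n) for n in("scene","top")}
for n,c in cs.items(): cv2.imwrite(f'pics/{n}10.png',cv2.resize(c['img'],(784,588),interpolation=cv2.INTER_CUBIC))
T=cs['top']; i=T['img'][180:300,140:300]; cv2.imwrite('pics/t10.png',cv2.resize(i,(800,600),interpolation=cv2.INTER_CUBIC))
print(onz(T,sc((248,284),5,(140,180)),.034))
```

```text
t 16.95 pos [ 0.5044 -0.2159  0.2182] yhead 91.6 z [ 0.  0. -1.] F [ 0.1 -0.7 -1.8] gap 0.0855 q [-0.56  0.26 -0.01  1.3   0.   -0.59]
[0.49712532 0.06106556 0.034     ]
```

View pics/scene10.png

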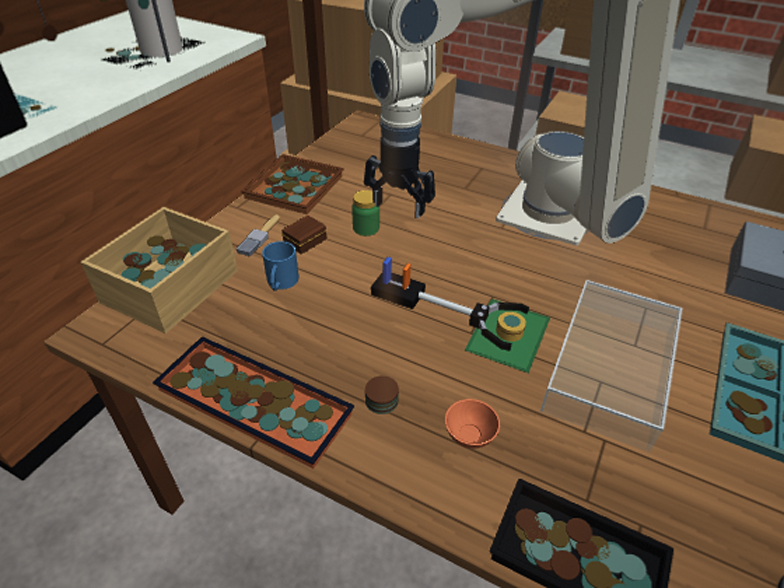

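View pics/top10.png

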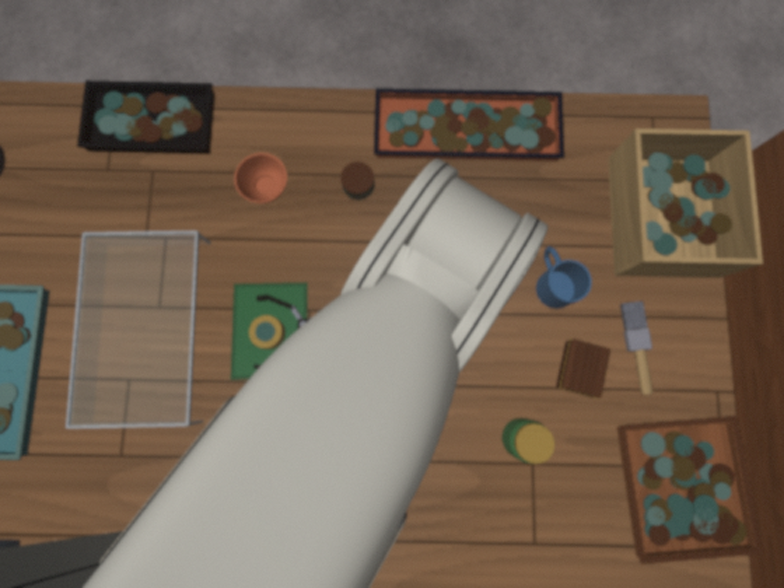

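The tin stands on the mat near its centre at (264,331) in the top view. The jaws are open, the reacher is flat, the other stock looks unmoved, and the arm is clear.

```bash
python3 -c "
from rig import robot
print(robot.hand_in())"
```

```text
the job is handed in; nothing more can be done
None
```

The tin is standing on the green mat, the reacher is flat on the table with its jaws open, and the job is handed in at about 17 s on the clock.

- **What I did:** I took the reacher by its two posts, lifted it 5 mm and slid the jaws around the tin under the riser. I squeezed until the jaws held the tin on both sides, with the finger gap stopping at about 43 mm. Still gripping, I slid the tin out, set the reacher down, let the trigger go and lifted the arm clear.
- **Last checks:** The pictures show the tin at about (0.497, 0.061), within 7 mm of the mat's centre. The tin is inside the open jaws. The other stock looks unmoved, and the gripper touches nothing.
- **Height while dragging:** I eased the grip up 2 mm before dragging because the squeeze was pressing the reacher onto the table. The upward pull was 2.4 N before the drag and 0.7 to 2.0 N at the two stops, less than the reacher's own weight. I took that to mean the tin stayed on the table.
- **Networks:** They missed the tin under the riser, and during the approach they gave wrong places for the tin and jaws. I measured those positions from the pictures and the calibration instead.

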